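# Hover a finger pad over the jaw shaft for a gap check

## Robot

A 6-joint arm with a two-finger parallel gripper is mounted at the origin on the work surface. World frame = base frame: x ahead of the robot, y to its left, z up, the work surface at z = 0. Lengths are in m, angles in rad, forces in N, time in s.
With the tool pointing down it reaches from about 0.275 to 0.75 m from the base axis. Payload 10.2 kg.
Tool frame: the origin (TCP) lies at the very end of the fingers, on their centre line; the grasp point (between the pads) lies arm.grasp_offset behind it (arm.grasp_offset is the distance from the TCP to the grasp point, in m); z points along the fingers, y is the line along which they close (so a half turn about z gives the same grasp; the last joint's range is limited). The gripper opens to 85 mm and grips with 20 to 120 N. Pads are 22 mm wide; open, the fingers measure 114 mm over their backs; the gripper's body (76 mm by 85 mm) begins 54 mm behind the grasp point. The pads swing forward as they close: fully open they stand 13 mm farther back than shut.
Start: joints at [1.043, 0.313, 1.498, -0, 1.331, -0.223], TCP at [0.158, 0.501, 0.231] pointing down, gripper open.
Joint ranges: [-2.94, 2.94], [-0.97, 2.17], [0.19, 2.56], [-1.23, 4.37], [0.02, 3.11], [-2.88, 2.88]. Speed limits (rad/s): [2.39, 2.39, 3.01, 3.14, 3.14, 3.14].

## Interface

Orientations are given as a rotation vector (axis times angle).
In Python, from bench import arm, viewer gives the robot as it stands. The module is installed in compiled form; this text tells all that it offers.
- The arm moves only by the tool drive_tool, never from a script. Its arguments are lists of equal length, an entry for each row: "travel": the shift along the world's x, y, z in cm, a list of three; "twist": the turn, a rotation vector about the world's x, y, z in rad, a list of three. In form: {"travel": [[tx, ty, tz], ...], "twist": [[wx, wy, wz], ...]}. A call has 1 to 20 rows; each row is the pose to reach, as a shift and turn from the pose commanded when the call began; what a row does not reach only later rows make up. A row lasts 1/10 s, in which the tool goes at most 50 mm and 8.59 degrees, less where a joint would pass 70% of its speed; a pose out of reach is approached as far as the arm can. A call with a gripper value outside its range is refused whole. "gripper" is the opening, from -1 (shut) to 1 (fully open), set as the call begins (left out, the last holds). The fingers move at their own pace and stop on an object; "squeeze" is the grip in N (left out, the last holds). Time passes only in rows, so rows that repeat a pose let the fingers close. It gives the time, the measured TCP pose, the force, the opening and the grip force at its end, in the units of the state.
- arm.read_state(): the state, without advancing time (a new reading comes with each control period).
- viewer.snapshot(name): name is "side" or "top" or "wrist"; returns (picture, depth): 420x560x3 uint8, blue, green, red; 420x560 float32, m along the optical axis (not along the pixel's ray), 0 where there is no reading.
- viewer.calibration(name): a dict with "vertical_fov" (degrees; the focal length in pixels is half the picture's height over the tangent of half this angle, whatever the lens; pixels are square), "cx", "cy" (the principal point, pixels), "cam_to_world" (4x4, takes a point from camera to world coordinates). Camera axes: x right, y up, looking along -z (the intrinsics and any distortion apply to the point x, -y, -z); pixel columns grow to the right and rows downward; lengths in m; the calibration is good to about 2 mm. A picture is of the moment at which its call begins: read the wrist's pose just before it. calibration takes no time and is no camera call; for the wrist camera it gives the pose at the moment of the call.
- arm.close_job(): hands the job in; it is judged then, once.
The state is a dict: "clock": time; "joint_positions": joint angles; "joint_vel": joint speeds; "effort": joint torques, N m; "ee_pos": TCP position; "ee_rot": TCP orientation; "wrist_force": force on the tool from outside, world axes, zero at the start; "wrist_torque": the same for the moment, N m; "width": opening from 0.0 (shut) to 1.0 (fully open); "grip_force": force on a finger pad.
Only numpy, scipy, OpenCV 4.12 (cv2) and the standard library are available. Lean on these libraries where they do the work, as an engineer would, in place of code of your own. Each camera call takes 0.05 s, during which the arm holds its last target. There are 200 camera calls.

## Task

Lay the steel jaw shaft in the two V-blocks in the drip tray so that it rests level, not dropped, with its eight-sided middle centred between the blocks, and let go of it. Then pick up the orange finger pad with the channel under it, carry it over the tray wall and finish still holding it about 8 mm above the top of the shaft's middle, upright, centred and with its channel lined up along the shaft, ready for the gap to be checked. The pad must not touch the shaft, the tray or the V-blocks at any time, and the other things on the bench stay where they are.

Things in the scene. Friction and masses are not known exactly. Their poses are not given: they have to be found in the camera images.
- shaft: loose steel jaw shaft, 160 mm long along its x: eight-sided middle 50 mm long, 20 mm across flats (21.6 mm over corners), and a round journal 16 mm in diameter, 55 mm long on either end; about 0.33 kg. Origin at its very centre (on the axis, mid-length). Starts on the bench on a flat (origin 10 mm up, z up), left or right of the tray, x within 35 degrees of world x
- pad: loose orange polymer finger pad, 60 mm long (x), 40 mm wide (y), 34 mm tall plus four ribs under 3 mm high across its top; a channel 24 mm wide, 18 mm deep runs along x through its underside between two 8 mm legs; about 70 g. Origin at the centre of its underside, level with the feet, z up. Stands on its legs on the bench, across the tray from the shaft. Grip across its width
- tray: fixed white open drip tray, 250 (x) by 190 mm (y), walls 60 mm high, 4 mm thick. In it two fixed steel V-blocks, centred 55 mm either side of its centre along x, 24 mm thick (x), 65 mm wide (y), tops 79 mm above the bench; 90-degree V grooves along x, 42 mm wide at the top, bottom 58 mm above the bench. Origin at the centre of its underside, on the bench, z up; x roughly along world y
- cradle (a point): the point in the middle between the two V-blocks where the shaft's centre lies when it is seated: 69.3 mm above the bench at the tray's centre; the seated shaft lies along its x; axes as the tray's. The top of the seated shaft's middle is 10 to 11 mm above this point, about 79.5 mm above the bench
- manifold: bystander: loose brass block 70 x 50 x 45 mm with port holes; origin at the centre of its underside
- sensor: bystander: loose cream ceramic pressure sensor, stepped disc 32 mm in diameter, 30 mm tall; origin at the centre of its underside
- bolt: bystander: loose steel jaw bolt standing on its hexagonal head, 12 mm shank, 53 mm tall; origin at the centre of its underside
- flatpad: bystander: loose flat orange finger pad, a plain slab 55 x 35 x 10 mm without a channel; origin at the centre of its underside
- bush: bystander: loose brass ring, 36 mm in diameter, 22 mm tall; origin at the centre of its underside
- jar: bystander: loose white jar, 56 mm in diameter, 70 mm tall; origin at the centre of its underside
Things that resemble listed ones, but are neither listed nor needed, are in the scene too. What is meant by the shaft is not turquoise, and is the smaller of those in its own colour.

How it is judged:
On the way, in this order (a step that is already met when the one before it is completed fails the run):
1. the shaft rests level in both V-blocks, its middle centred between them, released (x of shaft in the frame of cradle between -0.012 and 0.012 m and y of shaft in the frame of cradle between -0.004 and 0.004 m and z of shaft in the frame of cradle between -0.003 and 0.003 m and angle between the x axis of shaft and the x axis of cradle, either way round below 0.04 rad and contact force between shaft and the fingers below 0.1 N and contact force between shaft and tray above 1 N and linear speed of shaft below 0.02 m/s), for 0.2 s.
2. the channelled pad is lifted clear of the bench in the fingers (height (world z) of pad above 0.06 m and contact force between pad and the fingers above 1 N), for 0.2 s.
At the end, for the whole second after the job is handed in: Shaft released in both V-blocks: centre within 12 mm along, 4 mm across, 3 mm in height, 0.04 rad of the grooves. Pad held still, feet 3 to 14 mm above the shaft's middle, centre within 8 mm in plan, within 0.1 rad of the shaft and of upright, touching neither shaft nor tray (all of step 1 and z of pad in the frame of cradle between 0.013 and 0.024 m and horizontal distance between pad and shaft below 0.008 m and angle between the x axis of pad and the x axis of shaft, either way round below 0.1 rad and angle between pad's own z axis and vertical below 0.1 rad and contact force between pad and the fingers above 1 N and contact force between pad and shaft below 0.05 N and contact force between pad and tray below 0.05 N and linear speed of pad below 0.02 m/s); the arm keeps its last pose, push and grip.
It fails at once if the pad touches the shaft (contact force between pad and shaft above 0.3 N).
It fails at once if the pad touches the tray or the V-blocks (contact force between pad and tray above 0.3 N).
It fails at once if the shaft is dropped (contact force between shaft and the fingers below 0.05 N and linear speed of shaft above 0.45 m/s).
It fails at once if a bystander is pushed more than 20 mm or tipped over (distance of any of manifold, sensor, bolt, flatpad, bush, jar from where it was at the start of the episode above 0.02 m or angle between any of manifold, sensor, bolt, flatpad, bush, jar's own z axis and vertical above 0.5 rad).
It also fails if it takes over 64 s, if anything falls off the work surface, if the arm or the gripper's body presses on something with over 40 N, if the wrist force passes 120 N, or if a joint passes its speed limit or range.

## Working session

There is one attempt and no reset: what is moved stays moved. The work goes in short steps, Python scripts to look and compute and a tool call to move; the robot and the scene stay as the last step left them, time stands still between calls to the robot, and variables do not carry over. Pictures are saved under pics/ and viewed, at most 10 in all, crops included, and the job is handed in when it is done.

Besides the shell and the picture viewer there is one more tool, called after "Call:" as a command line: name --argument value ..., lists and objects as JSON in quotes. drive_tool: Moves the arm, as the interface text tells. Its arguments: {"type":"object","properties":{"travel":{"type":"array","items":{"type":"array","items":{"type":"number"}}},"twist":{"type":"array","items":{"type":"array","items":{"type":"number"}}},"gripper":{"type":"number"},"squeeze":{"type":"number"}},"required":["travel","twist"]}

```bash
mkdir -p pics
cat > h.py <<'E'
import numpy as np, cv2
from bench import arm, viewer
def snap(n,save=None):
    c=viewer.calibration(n); p,d=viewer.snapshot(n)
    if save: cv2.imwrite('pics/'+save,p); np.savez('pics/'+save+'.npz',p=p,d=d,T=c['cam_to_world'],f=210/np.tan(np.radians(c['vertical_fov'])/2),c=[c['cx'],c['cy']])
    return p,d,c
def load(s):
    return np.load('pics/'+s+'.npz')
def cloud(z):
    d=z['d'];v,u=np.mgrid[:420,:560];f=z['f'];cx,cy=z['c']
    P=np.stack([(u-cx)/f*d,-(v-cy)/f*d,-d],-1)
    W=P@z['T'][:3,:3].T+z['T'][:3,3]; W[d==0]=np.nan
    return W
E
python3 - <<'E'
from h import *
print(arm.grasp_offset); s=arm.read_state(); print({k:np.round(v,3) for k,v in s.items()})
for n in('side','top','wrist'):
    p,d,c=snap(n,n+'0.png'); print(n,{k:(np.round(v,3) if not isinstance(v,str) else v) for k,v in c.items()})
a=np.hstack([cv2.imread(f'pics/{n}0.png') for n in('side','wrist')])
cv2.imwrite('pics/sw.png',cv2.resize(a,(800,300)))
cv2.imwrite('pics/t0b.png',cv2.resize(cv2.imread('pics/top0.png'),(800,600)))
E
```

```text
0.0187
{'clock': np.float64(0.0), 'joint_positions': array([ 1.043,  0.313,  1.498,  0.   ,  1.331, -0.223]), 'joint_vel': array([ 0.001,  0.   ,  0.002, -0.002,  0.001,  0.   ]), 'effort': array([ 1.0000e-03, -4.1226e+01, -2.5975e+01, -0.0000e+00,  4.0000e-03,
       -0.0000e+00]), 'ee_pos': array([0.157, 0.501, 0.231]), 'ee_rot': array([-4.770e-01, -3.105e+00,  2.000e-03]), 'wrist_force': array([ 0.149, -0.132, -0.274]), 'wrist_torque': array([-0.009,  0.048, -0.015]), 'grip_force': np.float64(0.0), 'width': np.float64(1.003)}
side {'vertical_fov': np.float64(50.352), 'cx': np.float64(279.563), 'cy': np.float64(214.623), 'cam_to_world': array([[ 0.773,  0.356, -0.525, -0.169],
       [-0.634,  0.451, -0.628, -0.746],
       [ 0.013,  0.819,  0.574,  0.782],
       [ 0.   ,  0.   ,  0.   ,  1.   ]])}
top {'vertical_fov': np.float64(44.101), 'cx': np.float64(283.875), 'cy': np.float64(221.407), 'cam_to_world': array([[ 0.021,  0.978, -0.206,  0.157],
       [-1.   ,  0.019, -0.01 ,  0.002],
       [-0.006,  0.206,  0.978,  1.57 ],
       [ 0.   ,  0.   ,  0.   ,  1.   ]])}
wrist {'vertical_fov': np.float64(60.861), 'cx': np.float64(278.717), 'cy': np.float64(212.857), 'cam_to_world': array([[ 0.3  , -0.917, -0.261,  0.092],
       [ 0.954,  0.288,  0.083,  0.522],
       [-0.001, -0.274,  0.962,  0.375],
       [ 0.   ,  0.   ,  0.   ,  1.   ]])}
```

View pics/t0b.png

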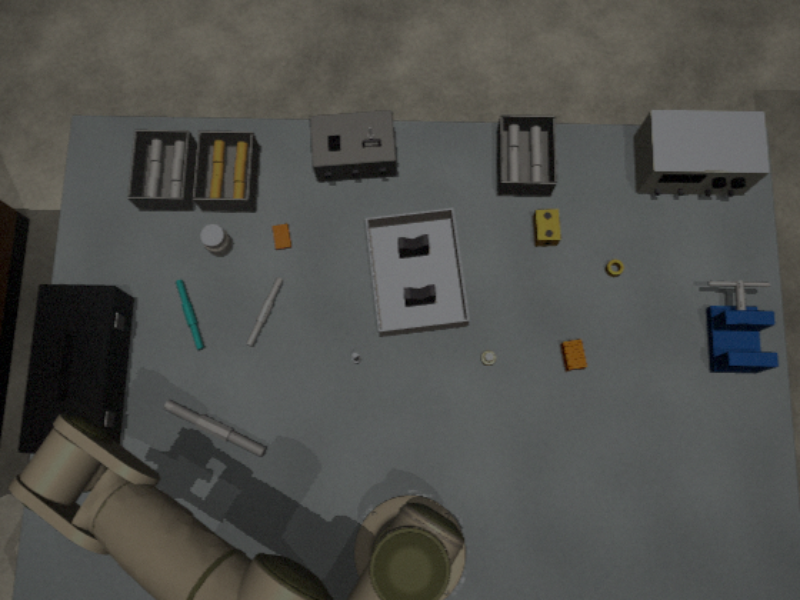

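View pics/sw.png

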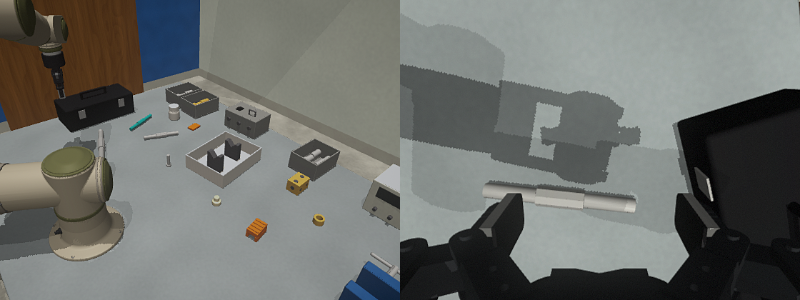

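The top view shows, in 800x600 coordinates, the small steel shaft at about (265,312), the decoy large steel one at (215,428) and the turquoise one at (190,315). The tray is at (417,272), the pad at (574,355), the sensor at (488,357) and the bolt at (356,357). The wrist view sees only the large decoy.

Run:
```python
from h import *
z=load('top0.png');W=cloud(z);s=.7
for n,(u,v) in dict(shaftmid=(265,312),sh_a=(280,283),sh_b=(251,343),pad=(574,355),traytl=(367,216),traytr=(453,210),traybr=(466,324),traybl=(380,331),vb1=(414,240),vb2=(421,290),bolt=(356,357),sensor=(488,357),bush=(615,267),manif=(547,225),flat=(282,236),jar=(212,235),floor=(320,400),big=(215,428)).items():
    print(n,np.round(W[int(v*s),int(u*s)],3))
# segment: points above bench in ROIs
def roi(x0,x1,y0,y1,z0,z1):
    for nm in('top0.png','side0.png'):
        w=cloud(load(nm)).reshape(-1,3);m=(w[:,0]>x0)&(w[:,0]<x1)&(w[:,1]>y0)&(w[:,1]<y1)&(w[:,2]>z0)&(w[:,2]<z1)
        p=w[m]; 
        if len(p)<5: print(nm,len(p));continue
        c=cv2.minAreaRect((p[:,:2]*1000).astype(np.float32)); print(nm,len(p),c,'z',np.percentile(p[:,2],[5,50,95]).round(4))
c=W[int(312*s),int(265*s)];print('shaft');roi(c[0]-.1,c[0]+.1,c[1]-.07,c[1]+.07,.008,.04)
c=W[int(355*s),int(574*s)];print('pad');roi(c[0]-.06,c[0]+.06,c[1]-.06,c[1]+.06,.025,.06)
c=W[int(265*s),int(417*s)];print('vb');roi(c[0]-.1,c[0]+.1,c[1]-.07,c[1]+.07,.062,.09)
print('tray');roi(c[0]-.18,c[0]+.18,c[1]-.15,c[1]+.15,.045,.065)
```

```text
shaftmid [0.489 0.321 0.017]
sh_a [0.555 0.292 0.009]
sh_b [0.419 0.347 0.019]
pad [ 0.405 -0.334  0.038]
traytl [ 0.715  0.111 -0.   ]
traytr [ 0.734 -0.083 -0.006]
traybr [ 0.468 -0.11   0.036]
traybl [0.445 0.069 0.06 ]
vb1 [0.64  0.005 0.063]
vb2 [ 0.53  -0.012  0.068]
bolt [0.391 0.119 0.05 ]
sensor [ 0.399 -0.155  0.035]
bush [ 0.611 -0.439 -0.003]
manif [ 0.688 -0.282  0.041]
flat [0.663 0.295 0.007]
jar [0.641 0.431 0.075]
floor [0.303 0.195 0.003]
big [0.24  0.406 0.033]
shaft
top0.png 302 ((491.16748046875, 322.2455139160156), (135.1124725341797, 192.9356231689453), 89.21469116210938) z [0.0089 0.0159 0.0224]
side0.png 231 ((489.0292053222656, 320.260986328125), (23.19232177734375, 160.543701171875), 67.40768432617188) z [0.0092 0.0159 0.0212]
pad
top0.png 275 ((407.11334228515625, -337.2125244140625), (59.83506393432617, 40.68947219848633), 10.386527061462402) z [0.028  0.0342 0.0399]
side0.png 444 ((406.0246276855469, -338.6558837890625), (63.908836364746094, 41.24591827392578), 8.399763107299805) z [0.0275 0.0347 0.0382]
vb
top0.png 336 ((606.9366455078125, 4.885265350341797), (197.4761199951172, 77.88555908203125), 14.236366271972656) z [0.0633 0.0734 0.0826]
side0.png 366 ((604.2671508789062, 0.39446258544921875), (192.72360229492188, 70.66941833496094), 7.430222988128662) z [0.0629 0.0724 0.0802]
tray
top0.png 683 ((579.6246337890625, -2.110931396484375), (253.0069580078125, 190.5887908935547), 8.169282913208008) z [0.047  0.0574 0.0637]
side0.png 1431 ((578.9443359375, -2.4612884521484375), (257.270751953125, 195.2555694580078), 8.259431838989258) z [0.046  0.0553 0.0624]
```

The tray's centre is at about (0.579, -0.002), with its long axis and blocks at 8.2° from world x. The shaft is at (0.489, 0.320) at about -22.5°, and the pad at (0.406, -0.338) at about 9.5°. Heights and sizes agree with the text. I'll move over the shaft and look with the wrist camera.

Call:
drive_tool --travel '[[8.3,-4.5,-0.5],[16.5,-9,-1],[25,-13.5,-2],[33.2,-18.1,-3],[33.2,-18.1,-3],[33.2,-18.1,-3],[33.2,-18.1,-3],[33.2,-18.1,-3],[33.2,-18.1,-3],[33.2,-18.1,-3],[33.2,-18.1,-3],[33.2,-18.1,-3]]' --twist '[[0,0,-0.09],[0,0,-0.09],[0,0,-0.09],[0,0,-0.09],[0,0,-0.09],[0,0,-0.09],[0,0,-0.09],[0,0,-0.09],[0,0,-0.09],[0,0,-0.09],[0,0,-0.09],[0,0,-0.09]]' --gripper 1 --squeeze 50

```text
clock: 1.35
ee_pos: [0.4887, 0.3206, 0.2016]
ee_rot: [0.614, 3.081, 0.0]
wrist_force: [-0.8, 0.4, 0.1]
width: 1.0
grip_force: 0.0
```

```bash
cat >> h.py <<'E'
def rect(w,x0,x1,y0,y1,z0,z1):
    w=w.reshape(-1,3);m=(w[:,0]>x0)&(w[:,0]<x1)&(w[:,1]>y0)&(w[:,1]<y1)&(w[:,2]>z0)&(w[:,2]<z1)
    p=w[m]; print(len(p),cv2.minAreaRect((p[:,:2]*1000).astype(np.float32)),'z',np.percentile(p[:,2],[5,50,95]).round(4)); return p
def tool():
    s=arm.read_state();R=cv2.Rodrigues(s['ee_rot'])[0];print('t',s['clock'].round(2),'pos',s['ee_pos'].round(4),'yaw y',np.degrees(np.arctan2(R[1,1],R[0,1])).round(2),'z',R[:,2].round(3),'width',s['width'].round(3),'grip',s['grip_force'].round(1),'F',s['wrist_force'].round(1))
E
python3 - <<'E'
from h import *
tool()
p,d,c=snap('wrist','w1.png')
w=cloud(load('w1.png'));p=rect(w,.40,.58,.25,.39,.009,.04)
# axis fit
q=p[p[:,2]>.004][:,:2];m=q.mean(0);u,s,vt=np.linalg.svd(q-m,full_matrices=False);print(m,np.degrees(np.arctan2(vt[0,1],vt[0,0])))
t=(q-m)@vt[0];print(t.min(),t.max(), m+vt[0]*(t.min()+t.max())/2)
print('bench z',np.nanmedian(w[(w[...,2]<.006)],0))
E
```

```text
Traceback (most recent call last):
  File "h.py", line 18, in tool
    s=arm.read_state();R=cv2.Rodrigues(s['ee_rot'])[0];print('t',s['clock'].round(2),'pos',s['ee_pos'].round(4),'yaw y',np.degrees(np.arctan2(R[1,1],R[0,1])).round(2),'z',R[:,2].round(3),'width',s['width'].round(3),'grip',s['grip_force'].round(1),'F',s['wrist_force'].round(1))
                                                                 ^^^^^^^^^^^^^^^^
AttributeError: 'float' object has no attribute 'round'
```

```bash
sed -i "s/s=arm.read_state();R/s={k:np.array(v) for k,v in arm.read_state().items()};R/" h.py
python3 - <<'E'
from h import *
tool()
p,d,c=snap('wrist','w1.png')
w=cloud(load('w1.png'));p=rect(w,.40,.58,.25,.39,.009,.04)
q=p[:,:2];m=q.mean(0);u,s,vt=np.linalg.svd(q-m,full_matrices=False);print(m,np.degrees(np.arctan2(vt[0,1],vt[0,0])))
t=(q-m)@vt[0];print(t.min(),t.max(), m+vt[0]*(t.min()+t.max())/2)
print('bench z',np.nanmedian(w[(w[...,2]<.006)],0))
E
```

```text
t 1.35 pos [0.4887 0.3206 0.2016] yaw y 67.47 z [ 0.  0. -1.] width 1.0 grip 0.0 F [-0.8  0.4  0.1]
3048 ((492.7969970703125, 323.1654357910156), (19.9639949798584, 159.75021362304688), 69.1467056274414) z [0.0133 0.0181 0.0215]
[0.48806953 0.32504418] -21.14501739518715
-0.07475254161585948 0.08498244796036837 [0.4928401  0.32319906]
bench z [0.46871759 0.31866432 0.00107286]
```

View pics/w1.png

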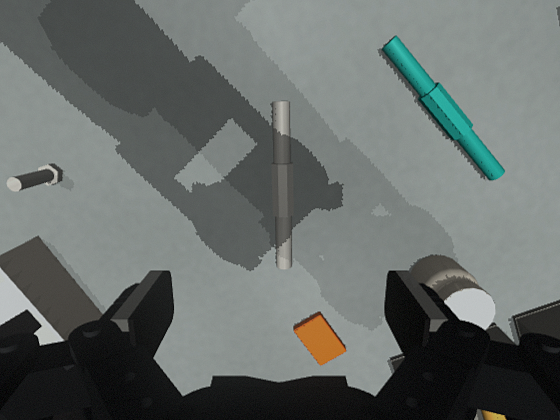

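The wrist view shows the shaft upright in the picture at column 282, rows 100–268, with its middle at rows 163–217. It measures 160 x 20 mm with its top at 20 mm and its centre at (0.4928, 0.3232), at -21°. I'll descend and grip.

Call:
drive_tool --travel '[[0.35,0.2,-4],[0.35,0.2,-8],[0.35,0.2,-12],[0.35,0.2,-15],[0.35,0.2,-17],[0.35,0.2,-18.5],[0.35,0.2,-19.3],[0.35,0.2,-19.7],[0.35,0.2,-19.7],[0.35,0.2,-19.7],[0.35,0.2,-19.7]]' --twist '[[0,0,0.024],[0,0,0.024],[0,0,0.024],[0,0,0.024],[0,0,0.024],[0,0,0.024],[0,0,0.024],[0,0,0.024],[0,0,0.024],[0,0,0.024],[0,0,0.024]]'

```text
clock: 2.5
ee_pos: [0.4935, 0.322, 0.0051]
ee_rot: [0.579, 3.087, 0.001]
wrist_force: [-0.8, 0.6, -0.5]
width: 1.003
grip_force: 0.0
```

Call:
drive_tool --travel '[[0,0,0],[0,0,0],[0,0,0],[0,0,0],[0,0,0],[0,0,0],[0,0,0],[0,0,0],[0,0,0],[0,0,0],[0,0,0],[0,0,0]]' --twist '[[0,0,0],[0,0,0],[0,0,0],[0,0,0],[0,0,0],[0,0,0],[0,0,0],[0,0,0],[0,0,0],[0,0,0],[0,0,0],[0,0,0]]' --gripper -1 --squeeze 60

```text
clock: 3.7
ee_pos: [0.4933, 0.3219, 0.0046]
ee_rot: [0.579, 3.087, 0.001]
wrist_force: [-1.4, 0.6, 5.9]
width: 0.215
grip_force: 59.5
```

Call:
drive_tool --travel '[[0,0,1],[0,0,4],[0,0,8],[0,0,12.5],[0,0,17],[0,0,21.5],[2.5,-5,23],[5,-10,23],[7.5,-15,23],[10,-20,23],[11,-24,23],[11,-25,23],[11,-25,23],[11,-25,23],[11,-25,23],[11,-25,23],[11,-25,23],[11,-25,23]]' --twist '[[0,0,0],[0,0,0],[0,0,0],[0,0,0],[0,0,0],[0,0,0],[0,0,0.1],[0,0,0.2],[0,0,0.3],[0,0,0.4],[0,0,0.5],[0,0,0.51],[0,0,0.51],[0,0,0.51],[0,0,0.51],[0,0,0.51],[0,0,0.51],[0,0,0.51]]'

```text
clock: 5.5
ee_pos: [0.6029, 0.0724, 0.2344]
ee_rot: [-0.22, 3.134, -0.0]
wrist_force: [-0.5, 0.0, -3.8]
width: 0.213
grip_force: 59.6
```

Run:
```python
from h import *
tool()
snap('wrist','w2.png'); w=cloud(load('w2.png'))
print('tray rim');p=rect(w,.4,.76,-.15,.15,.05,.066)
print('blocks');
for x0,x1 in((.49,.56),(.59,.67)): rect(w,x0,x1,-.065,.06,.068,.09)
```

```text
t 5.5 pos [0.6029 0.0724 0.2344] yaw y 98.02 z [ 0.  0. -1.] width 0.213 grip 59.6 F [-0.5  0.  -3.8]
tray rim
7248 ((582.9340209960938, -2.6120758056640625), (246.86146545410156, 190.97462463378906), 8.265891075134277) z [0.0512 0.0601 0.0637]
blocks
2009 ((526.7977905273438, -10.56546401977539), (23.98370933532715, 65.675048828125), 8.06180477142334) z [0.0694 0.079  0.0811]
1605 ((635.4774780273438, 5.095005035400391), (24.661792755126953, 65.66593170166016), 7.84075403213501) z [0.0689 0.0786 0.081 ]
```

View pics/w2.png

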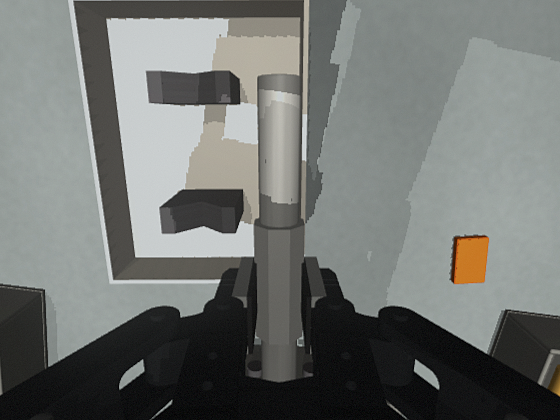

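The wrist view shows both blocks clear (columns 150–243, rows 70–105 and 190–233). Their sizes come out as 24 x 65.7 mm, the tops at 79 mm and the spacing at 109.8 mm, all as stated. The shaft is held at column 279. Next I'll measure how the shaft sits in the grip.

Run:
```python
from h import *
w=cloud(load('w2.png'))
P=w[70:320,250:310].reshape(-1,3);P=P[(P[:,2]>.225)]
a=np.radians(8.2);ax=np.array([np.cos(a),np.sin(a)]);n=np.array([-ax[1],ax[0]])
t=(P[:,:2]-[.6029,.0724])@ax; y=(P[:,:2]-[.6029,.0724])@n
print('along min',np.percentile(t,[0,.2,1]),t.max())
for lo in np.arange(-.08,.03,.01):
    m=(t>lo)&(t<lo+.01)
    if m.sum()>30: print(round(lo,3),m.sum(),'y',np.percentile(y[m],[2,98]).round(4),'ztop',np.percentile(P[m,2],[90,97]).round(4))
```

```text
along min [-0.08065727 -0.08028842 -0.07959343] 0.016516063070811424
-0.08 1323 y [-0.0076  0.0078] ztop [0.2489 0.2494]
-0.07 1247 y [-0.0074  0.0077] ztop [0.2489 0.2494]
-0.06 1174 y [-0.0076  0.0077] ztop [0.2489 0.2494]
-0.05 1098 y [-0.0076  0.0078] ztop [0.2489 0.2494]
-0.04 1026 y [-0.0076  0.0075] ztop [0.2488 0.2492]
-0.03 1308 y [-0.0096  0.0094] ztop [0.251  0.2516]
-0.02 1301 y [-0.0101  0.0099] ztop [0.2515 0.2608]
-0.01 1712 y [-0.0105  0.0112] ztop [0.2696 0.273 ]
-0.0 1133 y [-0.0092  0.0089] ztop [0.252  0.2612]
0.01 371 y [-0.0092  0.0089] ztop [0.2511 0.2516]
```

Call:
drive_tool --travel '[[-1,-3.5,0],[-2.2,-7.5,0],[-2.2,-7.5,-3],[-2.2,-7.5,-6],[-2.2,-7.5,-9],[-2.2,-7.5,-12],[-2.2,-7.5,-13.5],[-2.2,-7.5,-13.5],[-2.2,-7.5,-13.5],[-2.2,-7.5,-13.5]]' --twist '[[0,0,0.003],[0,0,0.003],[0,0,0.003],[0,0,0.003],[0,0,0.003],[0,0,0.003],[0,0,0.003],[0,0,0.003],[0,0,0.003],[0,0,0.003]]'

```text
clock: 6.55
ee_pos: [0.5818, -0.0033, 0.1007]
ee_rot: [-0.223, 3.131, -0.001]
wrist_force: [0.6, 0.1, -3.6]
width: 0.212
grip_force: 59.9
```

Run:
```python
from h import *
tool()
snap('wrist','w3.png'); w=cloud(load('w3.png'))
cv2.imwrite('pics/w3b.png',cv2.resize(cv2.imread('pics/w3.png'),(800,600)))
for x0,x1 in((.49,.56),(.59,.67)): rect(w,x0,x1,-.065,.06,.068,.083)
```

```text
t 6.55 pos [ 0.5818 -0.0033  0.1007] yaw y 98.15 z [ 0.002 -0.    -1.   ] width 0.212 grip 59.9 F [ 0.6  0.1 -3.6]
5403 ((526.9522705078125, -10.324676513671875), (24.02825927734375, 65.22758483886719), 8.160881996154785) z [0.0704 0.0794 0.0811]
451 ((638.5770263671875, 4.729644775390625), (19.749195098876953, 37.00325393676758), 8.756035804748535) z [0.0691 0.0725 0.0775]
```

View pics/w3b.png

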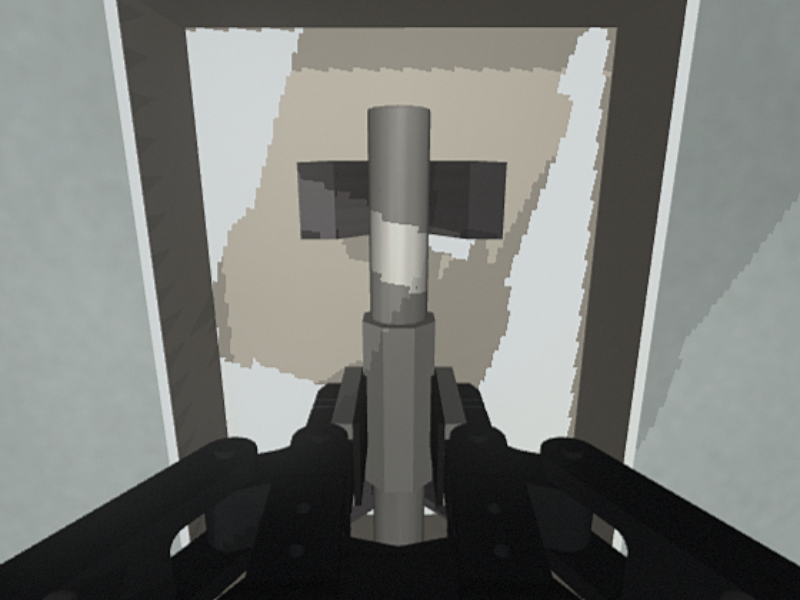

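The shaft (columns 368–430) lies centred over the near block (columns 297–506), about 1 mm off. I'll lower it slowly.

Call:
drive_tool --travel '[[-0.05,0.07,-0.8],[-0.05,0.07,-1.8],[-0.05,0.07,-2.6],[-0.05,0.07,-3.1],[-0.05,0.07,-3.3],[-0.05,0.07,-3.4],[-0.05,0.07,-3.45],[-0.05,0.07,-3.5],[-0.05,0.07,-3.5],[-0.05,0.07,-3.5],[-0.05,0.07,-3.5]]' --twist '[[0,0,0],[0,0,0],[0,0,0],[0,0,0],[0,0,0],[0,0,0],[0,0,0],[0,0,0],[0,0,0],[0,0,0],[0,0,0]]'

```text
clock: 7.7
ee_pos: [0.5806, -0.0025, 0.0644]
ee_rot: [-0.223, 3.133, -0.0]
wrist_force: [-0.5, 1.0, -4.9]
width: 0.209
grip_force: 59.9
```

Call:
drive_tool --travel '[[0,0,-0.05],[0,0,-0.05],[0,0,-0.05]]' --twist '[[0,0,0],[0,0,0],[0,0,0]]'

```text
clock: 8.0
ee_pos: [0.5807, -0.0025, 0.064]
ee_rot: [-0.223, 3.133, -0.0]
wrist_force: [-0.3, 0.9, -2.3]
width: 0.21
grip_force: 60.1
```

Call:
drive_tool --travel '[[0,0,-0.05],[0,0,-0.05],[0,0,-0.05]]' --twist '[[0,0,0],[0,0,0],[0,0,0]]'

```text
clock: 8.3
ee_pos: [0.5807, -0.0025, 0.0639]
ee_rot: [-0.223, 3.133, -0.0]
wrist_force: [-4.2, 1.4, 4.5]
width: 0.211
grip_force: 61.0
```

Contact was at the predicted height of 63.9 mm. I'll open part-way.

Call:
drive_tool --travel '[[0,0,0],[0,0,0],[0,0,0],[0,0,0],[0,0,0],[0,0,0]]' --twist '[[0,0,0],[0,0,0],[0,0,0],[0,0,0],[0,0,0],[0,0,0]]' --gripper 0.2

```text
clock: 8.9
ee_pos: [0.5806, -0.0025, 0.0633]
ee_rot: [0.223, -3.134, -0.0]
wrist_force: [0.6, -1.2, -0.8]
width: 0.603
grip_force: 0.0
```

Call:
drive_tool --travel '[[0,0,0.5],[0,0,2],[0,0,5],[0,0,9],[0,0,13],[0,0,15],[0,0,15],[0,0,15],[0,0,15]]' --twist '[[0,0,0],[0,0,0],[0,0,0],[0,0,0],[0,0,0],[0,0,0],[0,0,0],[0,0,0],[0,0,0]]'

```text
clock: 9.8
ee_pos: [0.58, -0.0024, 0.2119]
ee_rot: [0.223, -3.131, -0.001]
wrist_force: [0.0, 0.2, -1.5]
width: 0.601
grip_force: 0.0
```

Run:
```python
from h import *
tool()
snap('wrist','w4.png'); w=cloud(load('w4.png'))
a=np.radians(8.2);ax=np.array([np.cos(a),np.sin(a)]);n=np.array([-ax[1],ax[0]]);c=np.array([.581,-.0026])
P=w.reshape(-1,3);t=(P[:,:2]-c)@ax;y=(P[:,:2]-c)@n
m=(abs(y)<.013)&(abs(t)<.1)&(P[:,2]>.066)&(P[:,2]<.09);P,t,y=P[m],t[m],y[m]
print('ends',np.percentile(t,[.2,99.8]))
for lo in np.arange(-.08,.08,.02):
    m=(t>lo)&(t<lo+.02)
    if m.sum()>30: print(round(lo,3),m.sum(),'y',np.percentile(y[m],[2,98]).round(4),'ztop',np.percentile(P[m,2],[50,90]).round(4))
for x0,x1 in((.49,.56),(.59,.67)): rect(w,x0,x1,-.065,.06,.074,.083)
```

```text
t 9.8 pos [ 0.58   -0.0024  0.2119] yaw y 98.15 z [-0.002  0.    -1.   ] width 0.601 grip 0.0 F [ 0.   0.2 -1.5]
ends [-0.08080519  0.0784832 ]
-0.08 676 y [-0.0116  0.0116] ztop [0.0764 0.0783]
-0.06 835 y [-0.0125  0.0124] ztop [0.0752 0.0782]
-0.04 571 y [-0.0088  0.0086] ztop [0.0774 0.0802]
-0.02 619 y [-0.0097  0.0095] ztop [0.0793 0.0809]
0.0 581 y [-0.0099  0.0096] ztop [0.0794 0.0809]
0.02 440 y [-0.0084  0.0082] ztop [0.0774 0.0797]
0.04 637 y [-0.0122  0.0126] ztop [0.0752 0.0782]
0.06 442 y [-0.0115  0.0119] ztop [0.0764 0.0783]
3022 ((526.7284545898438, -10.487533569335938), (63.36054992675781, 60.08141326904297), 56.253135681152344) z [0.0747 0.0782 0.0811]
2618 ((623.9622192382812, 3.5334739685058594), (71.20011901855469, 65.00980377197266), 8.624242782592773) z [0.0747 0.0783 0.0811]
```

View pics/w4.png

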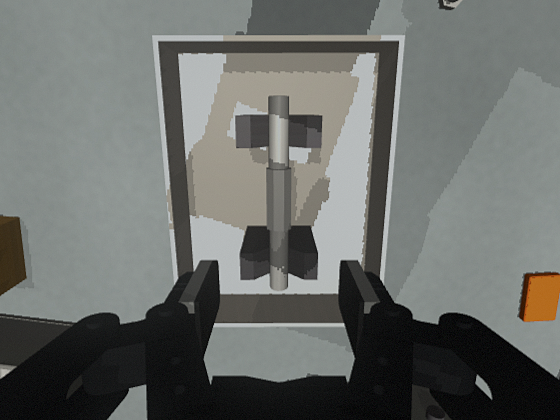

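The shaft is seated, vertical at column 279. It is level, within 1 mm along and 0.1 mm across, with its top at about 79.5–80 mm. On to the pad.

Call:
drive_tool --travel '[[-2.2,-4.2,0],[-4.4,-8.4,0],[-6.5,-12.6,0],[-8.7,-16.8,0],[-10.9,-21,0],[-13,-25.2,0],[-15.2,-29.4,0],[-17.4,-33.6,0],[-17.4,-33.6,0],[-17.4,-33.6,0],[-17.4,-33.6,0],[-17.4,-33.6,0],[-17.4,-33.6,0],[-17.4,-33.6,0]]' --twist '[[0,0,0.02],[0,0,0.02],[0,0,0.02],[0,0,0.02],[0,0,0.02],[0,0,0.02],[0,0,0.02],[0,0,0.02],[0,0,0.02],[0,0,0.02],[0,0,0.02],[0,0,0.02],[0,0,0.02],[0,0,0.02]]' --gripper 1

```text
clock: 11.25
ee_pos: [0.4069, -0.3379, 0.2133]
ee_rot: [-0.256, 3.131, -0.0]
wrist_force: [-0.6, 0.2, -0.6]
width: 1.003
grip_force: 0.0
```

Run:
```python
from h import *
tool()
snap('wrist','w5.png'); w=cloud(load('w5.png'))
rect(w,.35,.47,-.40,-.28,.029,.05); rect(w,.35,.47,-.40,-.28,.02,.05)
```

```text
t 11.25 pos [ 0.4069 -0.3379  0.2133] yaw y 99.36 z [ 0. -0. -1.] width 1.003 grip 0.0 F [-0.6  0.2 -0.6]
2782 ((409.31500244140625, -338.60748291015625), (60.33235549926758, 39.53609848022461), 10.266660690307617) z [0.0339 0.0356 0.0386]
2831 ((409.31500244140625, -338.60748291015625), (60.33235549926758, 39.53609848022461), 10.266660690307617) z [0.0337 0.0356 0.0386]
```

View pics/w5.png

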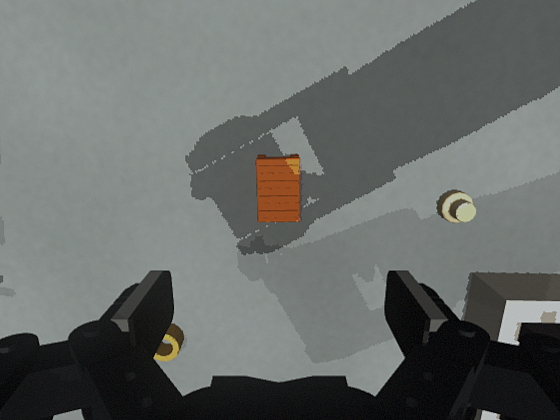

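The pad is at columns 257–301, rows 155–222. It measures 60 x 39.5 mm with its top at 34–37 mm and its centre at (0.4093, -0.3386), at 10.2°. I'll descend and grip.

Call:
drive_tool --travel '[[0.24,-0.07,-4],[0.24,-0.07,-8],[0.24,-0.07,-12],[0.24,-0.07,-15.5],[0.24,-0.07,-18],[0.24,-0.07,-19.7],[0.24,-0.07,-20.5],[0.24,-0.07,-20.7],[0.24,-0.07,-20.7],[0.24,-0.07,-20.7],[0.24,-0.07,-20.7]]' --twist '[[0,0,0.015],[0,0,0.015],[0,0,0.015],[0,0,0.015],[0,0,0.015],[0,0,0.015],[0,0,0.015],[0,0,0.015],[0,0,0.015],[0,0,0.015],[0,0,0.015]]'

```text
clock: 12.4
ee_pos: [0.4092, -0.3395, 0.0071]
ee_rot: [-0.278, 3.129, -0.002]
wrist_force: [-0.0, -0.3, -0.5]
width: 1.0
grip_force: 0.0
```

Call:
drive_tool --travel '[[0,0,0],[0,0,0],[0,0,0],[0,0,0],[0,0,0],[0,0,0],[0,0,0],[0,0,0],[0,0,0],[0,0,0]]' --twist '[[0,0,0],[0,0,0],[0,0,0],[0,0,0],[0,0,0],[0,0,0],[0,0,0],[0,0,0],[0,0,0],[0,0,0]]' --gripper -1 --squeeze 35

```text
clock: 13.4
ee_pos: [0.4091, -0.3393, 0.0065]
ee_rot: [-0.278, 3.129, -0.001]
wrist_force: [-0.4, 0.6, 4.9]
width: 0.463
grip_force: 36.2
```

Call:
drive_tool --travel '[[0,0,1],[0,0,3],[0,0,6],[0,0,10],[0,0,14],[0,0,18],[0,0,20],[0,0,20],[0,0,20],[0,0,20],[0,0,20]]' --twist '[[0,0,0],[0,0,0],[0,0,0],[0,0,0],[0,0,0],[0,0,0],[0,0,0],[0,0,0],[0,0,0],[0,0,0],[0,0,0]]'

```text
clock: 14.5
ee_pos: [0.4086, -0.3388, 0.205]
ee_rot: [0.278, -3.128, -0.003]
wrist_force: [0.1, -0.2, 0.3]
width: 0.463
grip_force: 35.6
```

Call:
drive_tool --travel '[[2,3.8,0],[4.2,8.2,0],[6.4,12.6,0],[8.6,17,0],[10.8,21.4,0],[13,25.8,0],[15.2,30.2,0],[17.1,33.7,0],[17.1,33.7,0],[17.1,33.7,0],[17.1,33.7,0],[17.1,33.7,0],[17.1,33.7,0],[17.1,33.7,0]]' --twist '[[0,0,-0.035],[0,0,-0.035],[0,0,-0.035],[0,0,-0.035],[0,0,-0.035],[0,0,-0.035],[0,0,-0.035],[0,0,-0.035],[0,0,-0.035],[0,0,-0.035],[0,0,-0.035],[0,0,-0.035],[0,0,-0.035],[0,0,-0.035]]'

```text
clock: 15.9
ee_pos: [0.5799, -0.0028, 0.2064]
ee_rot: [-0.222, 3.134, -0.0]
wrist_force: [-0.4, -0.8, -2.0]
width: 0.461
grip_force: 35.6
```

Run:
```python
from h import *
tool()
T=arm.read_state()['ee_pos']
for n in('wrist','side'):
    p,d,c=snap(n,n+'6.png'); w=cloud(load(n+'6.png'))
    hsv=cv2.cvtColor(p,cv2.COLOR_BGR2HSV); m=(hsv[...,0]<18)&(hsv[...,1]>150)
    q=w[m];q=q[np.linalg.norm(q-T,axis=1)<.08];a=np.radians(8.2)
    R=np.array([[np.cos(a),np.sin(a),0],[-np.sin(a),np.cos(a),0],[0,0,1]]);r=(q-T)@R.T
    print(n,len(q),'minmax in tray-axes rel TCP',np.percentile(r,[.5,99.5],axis=0).round(4))
    if len(q): print(cv2.minAreaRect((q[:,:2]*1000).astype(np.float32)))
a=cv2.imread('pics/side6.png')[110:320,170:450]
cv2.imwrite('pics/c6.png',np.vstack([cv2.resize(a,(400,300)),cv2.resize(cv2.imread('pics/wrist6.png'),(400,300))]))
```

```text
t 15.9 pos [ 0.5799 -0.0028  0.2064] yaw y 98.09 z [ 0. -0. -1.] width 0.461 grip 35.6 F [-0.4 -0.8 -2. ]
wrist 17648 minmax in tray-axes rel TCP [[-0.0297 -0.0196  0.0002]
 [ 0.0293  0.0196  0.0741]]
((579.302001953125, 2.539703369140625), (60.544593811035156, 94.10479736328125), 8.116508483886719)
side 283 minmax in tray-axes rel TCP [[-0.0356 -0.0225 -0.0067]
 [ 0.0261  0.0189  0.0323]]
((576.90576171875, -11.6397705078125), (65.76683044433594, 50.942440032958984), 2.810615301132202)
```

View pics/c6.png

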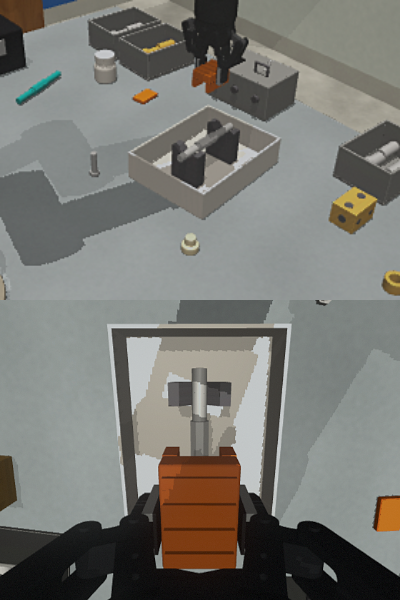

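The pad is held upright and centred on the TCP within 0.5 mm, at 8.1°, with its feet 6.5 mm below the TCP. The shaft is still seated below it. The TCP target is 0.0945 m, so I'll descend in two stages.

Call:
drive_tool --travel '[[0,0,-2],[0,0,-4],[0,0,-6],[0,0,-8],[0,0,-9],[0,0,-9.6],[0,0,-10],[0,0,-10.2],[0,0,-10.2],[0,0,-10.2],[0,0,-10.2]]' --twist '[[0,0,0],[0,0,0],[0,0,0],[0,0,0],[0,0,0],[0,0,0],[0,0,0],[0,0,0],[0,0,0],[0,0,0],[0,0,0]]'

```text
clock: 17.1
ee_pos: [0.5802, -0.0022, 0.1047]
ee_rot: [-0.223, 3.133, -0.0]
wrist_force: [0.2, -0.4, -0.8]
width: 0.46
grip_force: 35.6
```

Call:
drive_tool --travel '[[0,0,-0.2],[0,0,-0.4],[0,0,-0.6],[0,0,-0.8],[0,0,-0.9],[0,0,-0.9],[0,0,-0.9],[0,0,-0.9],[0,0,-0.9],[0,0,-0.9]]' --twist '[[0,0,0],[0,0,0],[0,0,0],[0,0,0],[0,0,0],[0,0,0],[0,0,0],[0,0,0],[0,0,0],[0,0,0]]'

```text
clock: 18.1
ee_pos: [0.58, -0.0022, 0.0953]
ee_rot: [-0.223, 3.134, -0.0]
wrist_force: [-0.2, -0.3, -0.8]
width: 0.46
grip_force: 35.6
```

Run:
```python
from h import *
tool()
T=np.array(arm.read_state()['ee_pos'])
p,d,c=snap('wrist','w7.png');w=cloud(load('w7.png'))
a=np.radians(8.2);R=np.array([[np.cos(a),np.sin(a),0],[-np.sin(a),np.cos(a),0],[0,0,1]])
hsv=cv2.cvtColor(p,cv2.COLOR_BGR2HSV); m=(hsv[...,0]<18)&(hsv[...,1]>150)
r=(w[m]-T)@R.T; r=r[np.linalg.norm(r,axis=1)<.055];print('pad x,y',np.percentile(r,[.5,99.5],axis=0).round(4))
r=((w-[.58,-.0028,0])@R.T)[~m]; k=(abs(r[:,1])<.009)&(r[:,0]>-.09)&(r[:,0]<-.03)&(r[:,2]>.07)&(r[:,2]<.085)
print('shaft end/top',r[k][:,0].min(),np.percentile(r[k][:,2],[50,90]))
```

```text
t 18.1 pos [ 0.58   -0.0022  0.0953] yaw y 98.15 z [ 0. -0. -1.] width 0.46 grip 35.6 F [-0.2 -0.3 -0.8]
pad x,y [[-0.0298 -0.0196 -0.0002]
 [ 0.0292  0.0196  0.0326]]
shaft end/top -0.0798732720509558 [0.0770285  0.07842381]
```

```bash
python3 -c "
from bench import arm
print(arm.close_job())"
```

```text
the job is handed in; nothing more can be done
None
```

I handed the job in at 18.1 s of the 64 s limit: the shaft lies released and level in both V-blocks, and the pad is held centred and lined up, with its feet about 9 mm above the shaft's middle by my measurements; the hand-in gave no verdict.

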